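Pour rinsed kumquats into the jar, then hold the wet basket over the bowl

TASK

Pick up the steel draining basket and tip it so that all four kumquats go through the funnel into the jar. Then carry the empty basket over to the glazed bowl, without bumping the cutting board that stands in between, and finish still holding it there to drip: level, centred, and about 2 cm above the bowl's rim, never touching the bowl. Leave everything else where it stands.

Things in the scene. Friction and masses are not known exactly. Their poses are not given: they have to be found in the camera images.
- basket: Loose draining basket of perforated steel, 240 g. Pan 97 long (own x) x 86 wide (own y); walls 3 thick, 45 high at both sides and the back (+x); front (-x) open, with a pouring lip. A bail handle stands up over its middle. Origin: middle of the underside, below the handle; z up. At the start it stands level on the tray with four kumquats in it, lip towards the robot give or take 30 degrees
- basket_lip (a point): Middle of the basket's straight pouring lip, 80 wide, at (-50, 0, 19) in the basket's frame. The floor (3 thick) is flat from x = -10 to +45 and ramps up at 20 degrees to this lip: fruit starts to roll out when the lip is tipped down by more than 20 degrees, and about 45 empties the basket
- basket_grip (a point): Centre of the basket's wooden handle block, 24 (x) x 60 (y) x 28 (z), at (0, 0, 100) in the basket's frame, on two upright straps; grip it from above across its 24 mm (fingers closing along the basket's x)
- kumquat0_center (a point): Centre of kumquat 0, a firm round fruit of 24 diameter, 12 g, in the basket at the start
- kumquat1_center (a point): Centre of kumquat 1, a firm round fruit of 24 diameter, 12 g, in the basket at the start
- kumquat2_center (a point): Centre of kumquat 2, a firm round fruit of 24 diameter, 12 g, in the basket at the start
- kumquat3_center (a point): Centre of kumquat 3, a firm round fruit of 24 diameter, 12 g, in the basket at the start
- jar: Straight glass jar, fixed to the slab, with a steel funnel fixed in its mouth. Jar 70 outside diameter, 62 inside, 112 high, inner floor 6 above the slab, on a flat 96 diameter foot ring. Funnel: rim 140 diameter at 170 above the slab, cone narrowing to a neck of 54 bore at 128 height, neck ends at 110. Origin: on the axis, at the slab; z up
- jar_funnel (a point): Centre of the funnel's rim, 170 above the slab
- bowl: Loose round glazed ceramic bowl, empty, 150 rim diameter, 65 high, 450 g. Origin: centre of its underside, on the slab; z up. It and the canister may stand in either order on the side of the board away from the tray, one nearer the robot
- bowl_rim (a point): Centre of the bowl's mouth at rim height, 65 above the slab
- tray: Round bamboo tray, fixed, 220 diameter, top surface 12 above the slab, rim 18 high; the basket stands on it. Origin: centre of its underside
- board: White plastic cutting board, 260 long (own x) x 12 thick (own y), standing on its long edge in a fixed low steel rack, top edge 156 above the slab, between the tray and the bowl. Origin: centre of the rack's underside
- canister: Loose closed round steel canister with a wooden lid, 90 diameter, 97 high; bystander. Origin: centre of its underside
- sauce: Loose glass sauce bottle, 58 diameter, 180 high; bystander. Origin: centre of its underside
- chopstick0: Loose stainless chopstick, 230 x 7 x 7, lying along its y; bystander. Origin: middle of its underside
- chopstick1: Second loose stainless chopstick, same size; bystander. Origin: middle of its underside
- cup: Loose ceramic cup, 70 diameter, 70 high; bystander. Origin: centre of its underside
- dish: Loose small ceramic dish, 70 diameter, 20 high; bystander. Origin: centre of its underside

How it is judged:
By the outcome, as a careful person would: the job done as asked, in the order asked, and still so for the second after the job is handed in, while the arm keeps its last pose, push and grip.
It also fails if it takes over 54 s, if anything falls off the work surface, if the arm or the gripper's body presses on something with over 40 N, if the wrist force passes 120 N, or if a joint passes its speed limit or range.

ROBOT

A 6-joint arm with a two-finger parallel gripper is mounted at the origin on the work surface. World frame = base frame: x ahead of the robot, y to its left, z up, the work surface at z = 0. Lengths are in mm, angles in rad, forces in N, time in s.
With the tool pointing down it reaches from about 400 to 925 mm from the base axis. Payload 3.4 kg.
Tool frame: the origin (TCP) lies on the centre line of the jaws, within the pads' length; the fingertips stand 19 mm ahead of it and the grasp point (between the pads) is the TCP; z points along the fingers, y is the line along which they close (so a half turn about z gives the same grasp; the last joint's range is limited). The gripper opens to 85 mm and grips with 20 to 120 N. Pads are 22 mm wide; open, the fingers measure 114 mm over their backs; the gripper's body (76 mm by 85 mm) begins 54 mm behind the grasp point. The pads swing forward as they close: fully open they stand 13 mm farther back than shut.
Start: joints at [-1.321, 0.307, 1.506, -0, 1.328, -0.073], TCP at [182.379, -545.316, 250.305] pointing down, gripper open.
Joint ranges: [-3.12, 3.12], [-1.05, 2.28], [0.14, 2.33], [-1.42, 4.57], [0.1, 2.73], [-2.68, 2.68]. Speed limits (rad/s): [2.57, 2.57, 3.14, 3.14, 3.14, 3.14].

INTERFACE

Orientations are given as [roll, pitch, yaw] about the fixed x, y, z axes, in that order (R = Rz(yaw) Ry(pitch) Rx(roll)).
In Python, from plant import env gives the robot as it stands.
- The arm moves only by the tool send_rows, never from a script. Its argument "plan" is a list that holds one entry, the list of rows, each a list of 6 numbers: the shift along the world's x, y, z each as a share of 75 cm, from -1 to 1, then the turn, a rotation vector about the world's x, y, z each as a share of 30 degrees, from -1 to 1. A call has 1 to 12 rows; each row is the pose to reach, as a shift and turn from the pose commanded when the call began; what a row does not reach only later rows make up. A row lasts 1/10 s, in which the tool goes at most 50 mm and 8.59 degrees, less where a joint would pass 70% of its speed; a pose out of reach is approached as far as the arm can. A call with a number of a shift or a turn outside -1 to 1 is refused whole. A call with a gripper value outside its range is refused whole. "jaw" is the opening, from -1 (shut) to 1 (fully open), set as the call begins (left out, the last holds). The fingers move at their own pace and stop on an object; "force" is the grip in N (left out, the last holds). Time passes only in rows, so rows that repeat a pose let the fingers close. It gives the time, the measured TCP pose, the force, the opening and the grip force at its end, in the units of the state.
- env.get_state(): the state, without advancing time (a new reading comes with each control period).
- env.read_camera(name): name is "scene" or "top"; returns (picture, depth): 480x640x3 uint8, blue, green, red; 480x640 float32, mm along the optical axis (not along the pixel's ray), 0 where there is no reading.
- env.calibration(name): a dict with "fx", "fy", "cx", "cy" (pixels), "camera_from_world" (4x4, takes a point from world to camera coordinates). Camera axes: x right, y down, z forward; pixel columns grow to the right and rows downward; lengths in mm; the calibration is good to about 2 mm. A picture is of the moment at which its call begins. calibration takes no time and is no camera call.
- env.hand_in(): hands the job in; it is judged then, once.
The state is a dict: "clock": time; "joints": joint angles; "qvel": joint speeds; "joint_torque": joint torques, N m; "ee_pos": TCP position; "eef_rot": TCP orientation; "force": force on the tool from outside, world axes, zero at the start; "wrist_torque": the same for the moment, N m; "finger_gap": opening from 0.0 (shut) to 1.0 (fully open); "gripper_force": force on a finger pad.
Only numpy, scipy, OpenCV 4.12 (cv2) and the standard library are available. Lean on these libraries where they do the work, as an engineer would, in place of code of your own. Each camera call takes 0.05 s, during which the arm holds its last target. There are 200 camera calls.

## Working session

There is one attempt and no reset: what is moved stays moved. The work goes in short steps, Python scripts to look and compute and a tool call to move; the robot and the scene stay as the last step left them, time stands still between calls to the robot, and variables do not carry over. Pictures are saved under pics/ and viewed, at most 10 in all, crops included, and the job is handed in when it is done.

Besides the shell and the picture viewer there is one more tool, called after ">>>" by a JSON object that holds its "fn" and its "kwargs". send_rows: Moves the arm, as the interface text tells. Its arguments: {"type":"object","properties":{"plan":{"type":"array","items":{"type":"array","items":{"type":"array","items":{"type":"number"}}}},"jaw":{"type":"number"},"force":{"type":"number"}},"required":["plan"]}

```bash
mkdir -p pics; cat > h.py <<'E'
import numpy as np, cv2
from plant import env
def cal(n):
    c=env.calibration(n); T=np.array(c["camera_from_world"]); return c,T
def shot(n,f=None):
    im,d=env.read_camera(n)
    np.savez(f"{n}.npz",im=im,d=d)
    if f: cv2.imwrite(f"pics/{f}.png",im)
    return im,d
def world(n,d):
    c,T=cal(n); v,u=np.mgrid[0:480,0:640]
    P=np.stack([(u-c["cx"])/c["fx"]*d,(v-c["cy"])/c["fy"]*d,d],-1)
    return (P-T[:3,3])@T[:3,:3]
def proj(n,p):
    c,T=cal(n); q=T[:3,:3]@np.array(p,float)+T[:3,3]
    return q[0]/q[2]*c["fx"]+c["cx"],q[1]/q[2]*c["fy"]+c["cy"]
E
python3 - <<'E'
from h import *
for n in("scene","top"):
    shot(n,n+"0"); c,T=cal(n); print(n,c["fx"],(-T[:3,:3].T@T[:3,3]).round(),T[:3,:3].round(2).tolist())
print(env.get_state())
E
```

```text
scene 459.2340361187699 [886. 332. 826.] [[-0.76, 0.64, -0.01], [0.56, 0.66, -0.51], [-0.32, -0.39, -0.86]]
top 487.01005816585194 [ 430.   17. 1132.] [[0.01, -1.0, 0.01], [-0.99, -0.01, -0.17], [0.17, -0.01, -0.99]]
{'clock': 0.1, 'joints': array([-1.32147006e+00,  3.07516182e-01,  1.50758769e+00,  3.04869958e-05,
        1.32842384e+00, -7.34999210e-02]), 'qvel': array([-0.00132694,  0.00025208, -0.00292682,  0.00084867,  0.0004752 ,
       -0.0014476 ]), 'joint_torque': array([ 9.13783297e-04, -4.58531177e+01, -2.52608585e+01,  4.05520044e-07,
        5.54746046e-03,  2.24403527e-05]), 'ee_pos': array([ 182.25026927, -544.6964897 ,  249.44588143]), 'eef_rot': array([-3.13966499e+00, -1.71600660e-04,  3.22818674e-01]), 'force': array([ 0.65460472, -0.31307275,  0.22207517]), 'wrist_torque': array([ 0.03961879, -0.01306885,  0.05760496]), 'gripper_force': 0.0, 'finger_gap': 1.0024621894295682}
```

View pics/scene0.png

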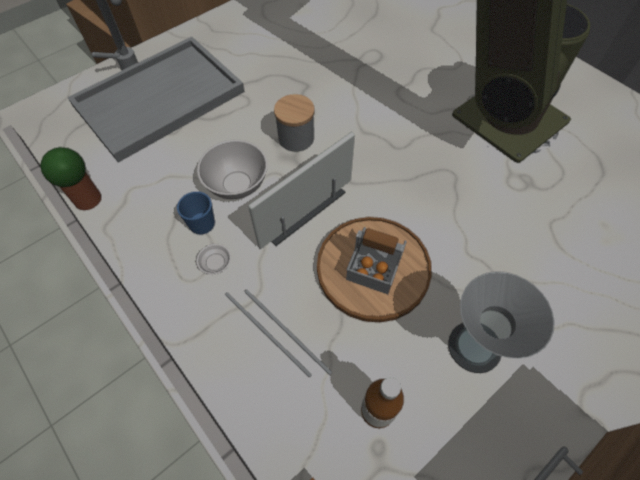

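View pics/top0.png

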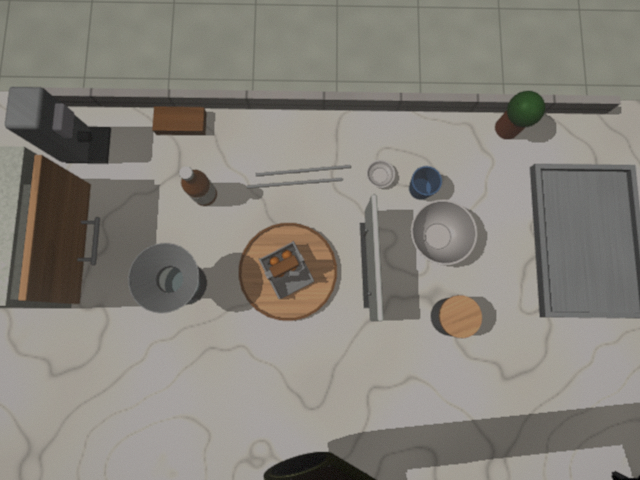

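The scene view shows the basket on the tray near (378,265), the funnel at (507,315), the board at (305,190), the bowl at (232,170) and the canister at (295,120). In the top view the basket is at (287,270), the funnel at (165,278), the board at (374,258), the bowl at (445,233) and the canister at (461,316).

```bash
python3 - <<'E'
from h import *
def circ(n,P,mask,name):
    q=P[mask]; 
    (c,r)=cv2.minEnclosingCircle(q[:,:2].astype(np.float32)); print(n,name,len(q),np.round(c),round(r,1),"z",np.percentile(q[:,2],[5,50,95]).round())
v,u=np.mgrid[0:480,0:640]
for n in("top","scene"):
    z=np.load(n+".npz"); im,d=z["im"],z["d"]; W=world(n,d); Z=W[...,2]; ok=d>0
    hsv=cv2.cvtColor(im,cv2.COLOR_BGR2HSV)
    box=(lambda a,b,c,e:(u>=a)&(u<c)&(v>=b)&(v<e))
    B=dict(top=dict(fun=(120,235,215,320),bowl=(405,195,490,275),board=(355,185,390,330),can=(425,285,490,345),bas=(235,215,345,325)),
     scene=dict(fun=(445,265,565,365),bowl=(190,140,272,205),board=(240,130,362,250),can=(268,90,320,155),bas=(310,210,440,325)))[n]
    circ(n,W,ok&box(*B["fun"])&(abs(Z-168)<4),"funnelrim")
    circ(n,W,ok&box(*B["bowl"])&(abs(Z-63)<4),"bowlrim")
    circ(n,W,ok&box(*B["can"])&(abs(Z-97)<5),"canister")
    m=ok&box(*B["bas"])
    print("heights",np.histogram(Z[m],bins=range(-10,140,6)))
    m2=m&(Z>106)&(Z<122); q=W[m2]; print("block",len(q),cv2.minAreaRect(q[:,:2].astype(np.float32)),q.mean(0).round(1))
    m2=m&(Z>52)&(Z<62); q=W[m2]; print("walltop",len(q),cv2.minAreaRect(q[:,:2].astype(np.float32)),q.mean(0).round(1))
    m2=m&(hsv[...,0]<14)&(hsv[...,1]>190)&(Z<60)&(Z>20); q=W[m2]; k=cv2.connectedComponentsWithStats(m2.astype(np.uint8))
    print("kumq",[(s[4],W[k[1]==i+1].mean(0).round().tolist()) for i,s in enumerate(k[2][1:]) if s[4]>8])
    m2=ok&box(*B["board"])&(Z>145)&(Z<165); q=W[m2]; print("board",len(q),cv2.minAreaRect(q[:,:2].astype(np.float32)),q[:,2].mean())
    circ(n,W,m&(Z>9)&(Z<22),"tray")
for n,b in (("scene",(210,330,440,400)),):
  im=cv2.imread("pics/scene0.png")[200:330,310:440]; im2=cv2.imread("pics/top0.png")[215:325,235:345]
  a=cv2.resize(im,(400,400),interpolation=2);b=cv2.resize(im2,(400,400),interpolation=2); cv2.imwrite("pics/crop.png",np.hstack([a,b]))
E
```

```text
top funnelrim 765 [510. 320.] 70.0 z [164. 167. 171.]
top bowlrim 516 [ 636. -257.] 86.6 z [60. 63. 66.]
top canister 1392 [ 439. -286.] 45.2 z [93. 96. 98.]
heights (array([ 335, 3759,  741, 4376, 1458,  329,  194,  123,   36,   13,   73,
        155,    6,    1,    1,    3,    0,    1,    5,   13,   74,   42,
        292,   18]), array([-10,  -4,   2,   8,  14,  20,  26,  32,  38,  44,  50,  56,  62,
        68,  74,  80,  86,  92,  98, 104, 110, 116, 122, 128, 134]))
block 122 ((539.4984130859375, 86.36842346191406), (24.370479583740234, 85.34915924072266), 28.601388931274414) [537.6  85.7 115.3]
walltop 224 ((538.5621337890625, 86.04035949707031), (101.41923522949219, 87.913818359375), 28.26173210144043) [548.2  92.   57.3]
kumq []
board 788 ((557.414306640625, -103.89110565185547), (257.51507568359375, 12.739056587219238), 2.3224408626556396) 153.70557023624661
top tray 5533 [540.  85.] 113.4 z [ 9. 12. 19.]
scene funnelrim 1484 [508. 317.] 70.1 z [164. 168. 171.]
scene bowlrim 623 [ 644. -269.] 93.1 z [60. 64. 67.]
scene canister 989 [ 439. -289.] 46.3 z [ 95.  98. 100.]
heights (array([   1, 4073, 1396, 4419, 2720,  533,  137,  249,  184,   80,   77,
        226,   18,   10,    8,    7,    6,    6,   31,   65,  124,  110,
        361,   55]), array([-10,  -4,   2,   8,  14,  20,  26,  32,  38,  44,  50,  56,  62,
        68,  74,  80,  86,  92,  98, 104, 110, 116, 122, 128, 134]))
block 274 ((541.4401245117188, 85.03764343261719), (21.49006462097168, 85.74064636230469), 27.72043800354004) [544.6  88.4 114.6]
walltop 285 ((538.1055908203125, 83.17636108398438), (102.30557250976562, 87.71186065673828), 28.21541976928711) [561.8  96.6  58.2]
kumq []
board 1020 ((558.0535888671875, -105.64337158203125), (259.56622314453125, 13.730440139770508), 2.5002312660217285) 154.09190182183116
scene tray 7404 [541.  46.] 148.5 z [11. 14. 20.]
```

View pics/crop.png

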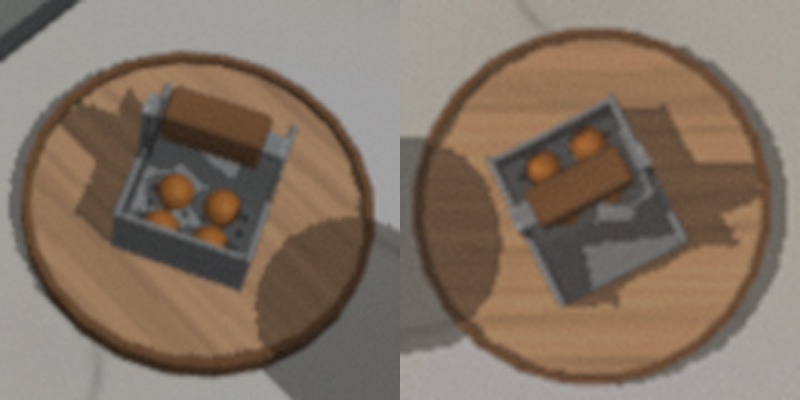

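The crop shows the kumquats at the back of the basket. The open lip points towards the robot and the basket's yaw is about +28°. The handle centre is at about (540,86) and the funnel at (509,318).

```bash
python3 - <<'E'
from h import *
from scipy.optimize import least_squares
v,u=np.mgrid[0:480,0:640]
for n,b in (("top",(405,195,490,275)),("scene",(190,140,272,205))):
    z=np.load(n+".npz"); W=world(n,z["d"]); Z=W[...,2]
    m=(z["d"]>0)&(u>=b[0])&(u<b[2])&(v>=b[1])&(v<b[3])&(Z>60)&(Z<70)
    q=W[m][:,:2]; f=lambda p:np.hypot(*(q-p[:2]).T)-p[2]
    r=least_squares(f,[636,-255,74],loss="soft_l1",f_scale=1.5); print(n,r.x.round(1))
    b=(235,215,345,325) if n=="top" else (310,210,440,325)
    q=W[(z["d"]>0)&(u>=b[0])&(u<b[2])&(v>=b[1])&(v<b[3])&(Z>121)&(Z<132)]
    print(cv2.minAreaRect(q[:,:2].astype(np.float32)),q.mean(0))
E
```

```text
top [ 626.1 -264.8   71.4]
((539.5257568359375, 86.67522430419922), (24.028697967529297, 59.25249099731445), 28.601388931274414) [539.15174785  86.68944444 124.9447361 ]
scene [ 627.  -266.7   71.7]
((539.5697631835938, 83.79336547851562), (25.227577209472656, 59.90213394165039), 29.232160568237305) [540.60407705  84.97207828 126.28759638]
```

>>> {"fn": "send_rows", "kwargs": {"plan": [[[0.29, 0.24, 0.02, 0, 0, 1], [0.29, 0.24, 0.02, 0, 0, 1], [0.29, 0.24, 0.02, 0, 0, 1], [0.29, 0.24, 0.02, 0, 0, 1], [0.29, 0.24, 0.02, 0, 0, 1], [0.29, 0.24, 0.02, 0, 0, 1], [0.29, 0.24, 0.02, 0, 0, 1]]], "jaw": 1}}

```text
clock: 0.8
ee_pos: [402.8, -362.3, 265.2]
eef_rot: [3.142, -0.002, 0.851]
force: [-0.5, -1.1, 0.5]
finger_gap: 0.995
gripper_force: 0.0
```

>>> {"fn": "send_rows", "kwargs": {"plan": [[[0.16, 0.32, 0, 0, 0, 1], [0.16, 0.32, 0, 0, 0, 1], [0.16, 0.32, 0, 0, 0, 1], [0.16, 0.32, 0, 0, 0, 1], [0.16, 0.32, 0, 0, 0, 1], [0.16, 0.32, 0, 0, 0, 1], [0.16, 0.32, 0, 0, 0, 1]]]}}

```text
clock: 1.5
ee_pos: [520.4, -123.4, 264.9]
eef_rot: [-3.141, -0.0, 1.374]
force: [0.1, -0.9, 0.3]
finger_gap: 1.0
gripper_force: 0.0
```

>>> {"fn": "send_rows", "kwargs": {"plan": [[[0.03, 0.28, 0, 0, 0, 1], [0.03, 0.28, 0, 0, 0, 1], [0.03, 0.28, 0, 0, 0, 1], [0.03, 0.28, 0, 0, 0, 1], [0.03, 0.28, 0, 0, 0, 1], [0.03, 0.28, 0, 0, 0, 1]]]}}

```text
clock: 2.1
ee_pos: [542.3, 84.7, 264.9]
eef_rot: [-3.141, 0.001, 1.895]
force: [-0.4, 0.2, 1.1]
finger_gap: 1.0
gripper_force: 0.0
```

>>> {"fn": "send_rows", "kwargs": {"plan": [[[-0.004, 0.001, -0.06, 0, 0, 0.33], [-0.004, 0.001, -0.06, 0, 0, 0.33], [-0.004, 0.001, -0.06, 0, 0, 0.33], [-0.004, 0.001, -0.09, 0, 0, 0.33], [-0.004, 0.001, -0.12, 0, 0, 0.33], [-0.004, 0.001, -0.15, 0, 0, 0.33], [-0.004, 0.001, -0.17, 0, 0, 0.33], [-0.004, 0.001, -0.19, 0, 0, 0.33], [-0.004, 0.001, -0.204, 0, 0, 0.33], [-0.004, 0.001, -0.204, 0, 0, 0.33]]]}}

```text
clock: 3.1
ee_pos: [539.7, 84.4, 112.3]
eef_rot: [-3.141, 0.0, 2.064]
force: [0.2, -0.7, 0.5]
finger_gap: 0.997
gripper_force: 0.0
```

>>> {"fn": "send_rows", "kwargs": {"plan": [[[0, 0, 0, 0, 0, 0], [0, 0, 0, 0, 0, 0], [0, 0, 0, 0, 0, 0], [0, 0, 0, 0, 0, 0], [0, 0, 0, 0, 0, 0], [0, 0, 0, 0, 0, 0], [0, 0, 0, 0, 0, 0], [0, 0, 0, 0, 0, 0], [0, 0, 0, 0, 0, 0], [0, 0, 0, 0, 0, 0]]], "jaw": -1, "force": 70}}

```text
clock: 4.1
ee_pos: [539.4, 85.4, 112.8]
eef_rot: [3.141, 0.0, 2.067]
force: [-2.3, -0.7, 5.7]
finger_gap: 0.274
gripper_force: 70.0
```

>>> {"fn": "send_rows", "kwargs": {"plan": [[[0, 0, 0.005, 0, 0, 0], [0, 0, 0.02, 0, 0, 0], [0, 0, 0.045, 0, 0, 0], [0, 0, 0.075, 0, 0, 0], [0, 0, 0.105, 0, 0, 0], [0, 0, 0.14, 0, 0, 0], [0, 0, 0.175, 0, 0, 0], [0, 0, 0.205, 0, 0, 0], [0, 0, 0.23, 0, 0, 0], [0, 0, 0.242, 0, 0, 0], [0, 0, 0.245, 0, 0, 0]]]}}

```text
clock: 5.2
ee_pos: [539.7, 85.5, 297.2]
eef_rot: [3.14, 0.001, 2.066]
force: [0.5, 0.3, -4.1]
finger_gap: 0.271
gripper_force: 69.0
```

>>> {"fn": "send_rows", "kwargs": {"plan": [[[0, 0.005, 0, 0, 0, 0], [0.003, 0.015, 0, 0, 0, 0], [0.005, 0.03, 0, 0, 0, 0], [0.007, 0.045, 0, 0, 0, 0], [0.01, 0.06, 0, 0, 0, 0], [0.012, 0.08, 0, 0, 0, 0], [0.015, 0.1, 0, 0, 0, 0], [0.018, 0.12, 0, 0, 0, 0], [0.02, 0.14, 0, 0, 0, 0], [0.023, 0.16, 0, 0, 0, 0], [0.026, 0.18, 0, 0, 0, 0]]]}}

```text
clock: 6.3
ee_pos: [559.0, 221.8, 296.0]
eef_rot: [-3.142, 0.0, 2.067]
force: [-0.2, 0.1, -3.5]
finger_gap: 0.273
gripper_force: 69.0
```

>>> {"fn": "send_rows", "kwargs": {"plan": [[[0.003, 0.02, 0, 0, 0, 0], [0.006, 0.04, 0, 0, 0, 0], [0.009, 0.06, 0, 0, 0, 0], [0.012, 0.08, 0, 0, 0, 0], [0.015, 0.1, 0, 0, 0, 0], [0.018, 0.12, 0, 0, 0, 0], [0.02, 0.14, 0, 0, 0, 0], [0.023, 0.155, 0, 0, 0, 0], [0.025, 0.168, 0, 0, 0, 0], [0.026, 0.178, 0, 0, 0, 0], [0.027, 0.182, 0, 0, 0, 0], [0.027, 0.182, 0, 0, 0, 0]]]}}

```text
clock: 7.5
ee_pos: [579.2, 357.1, 296.0]
eef_rot: [-3.141, 0.0, 2.067]
force: [0.5, -0.3, -2.9]
finger_gap: 0.271
gripper_force: 69.0
```

```bash
python3 - <<'E'
from h import *
a,_=shot("scene"); b,_=shot("top"); print(env.get_state()["joints"].round(3))
cv2.imwrite("pics/p1.png",np.hstack([cv2.resize(a[120:420,340:640],(400,400)),cv2.resize(b[150:400,60:310],(400,400))]))
E
```

```text
[ 0.49   0.429  1.197 -0.     1.516 -0.005]
```

View pics/p1.png

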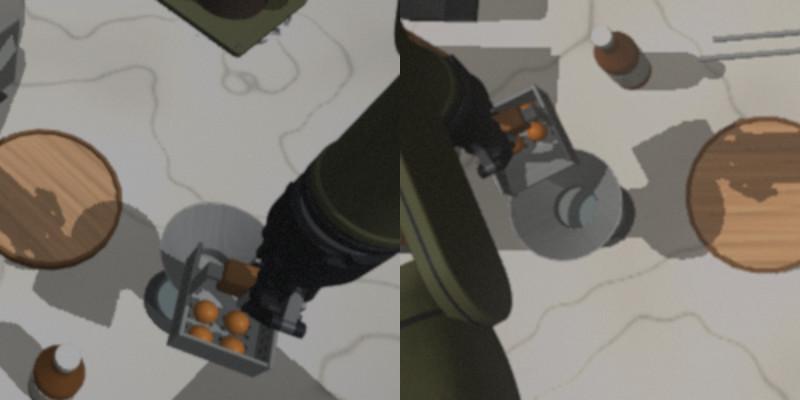

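All four kumquats are still in the basket, and its lip is over the near edge of the funnel. Next I tip it, pivoting about the lip.

>>> {"fn": "send_rows", "kwargs": {"plan": [[[-0.006, -0.003, 0.002, 0.053, -0.098, 0], [-0.012, -0.006, 0.004, 0.106, -0.195, 0], [-0.017, -0.0095, 0.006, 0.159, -0.293, 0], [-0.024, -0.013, 0.006, 0.212, -0.391, 0], [-0.03, -0.016, 0.0065, 0.265, -0.489, 0], [-0.036, -0.0195, 0.0067, 0.318, -0.586, 0], [-0.039, -0.021, 0.0065, 0.345, -0.635, 0], [-0.042, -0.023, 0.0065, 0.371, -0.684, 0], [-0.0455, -0.025, 0.006, 0.398, -0.733, 0], [-0.049, -0.0265, 0.006, 0.424, -0.781, 0], [-0.052, -0.028, 0.0055, 0.451, -0.83, 0], [-0.055, -0.03, 0.0055, 0.477, -0.879, 0]]]}}

```text
clock: 8.8
ee_pos: [537.0, 333.3, 300.0]
eef_rot: [2.618, -0.001, 2.066]
force: [1.0, -1.2, -2.7]
finger_gap: 0.269
gripper_force: 69.7
```

```bash
python3 - <<'E'
from h import *
a,_=shot("scene"); b,_=shot("top"); print(env.get_state()["joints"].round(3))
cv2.imwrite("pics/p2.png",np.hstack([cv2.resize(a[190:390,390:590],(400,400)),cv2.resize(b[180:360,90:270],(400,400))]))
E
```

```text
[ 0.486  0.137  1.734  0.008  0.749 -0.013]
```

View pics/p2.png

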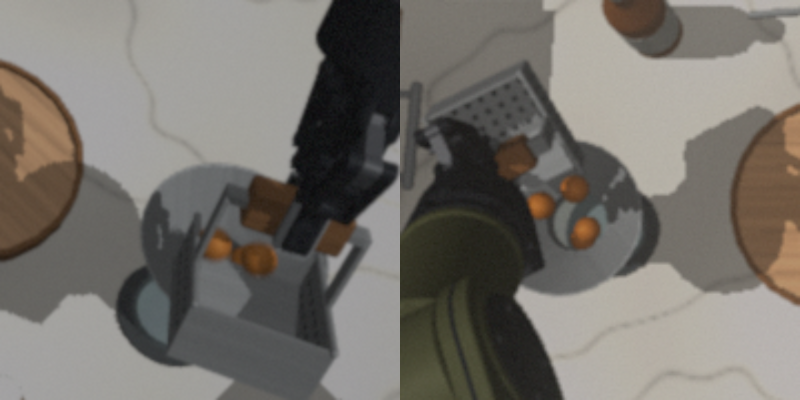

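Fruit is rolling out into the funnel: three are in the cone near the neck, around (570,210) in the top crop. I keep tipping.

>>> {"fn": "send_rows", "kwargs": {"plan": [[[-0.004, -0.002, 0, 0.03, -0.055, 0], [-0.007, -0.004, 0, 0.06, -0.11, 0], [-0.011, -0.006, -0.001, 0.09, -0.165, 0], [-0.0145, -0.008, -0.001, 0.12, -0.22, 0], [-0.018, -0.01, -0.002, 0.15, -0.275, 0], [-0.022, -0.012, -0.002, 0.18, -0.33, 0], [-0.025, -0.014, -0.003, 0.21, -0.385, 0], [-0.029, -0.016, -0.003, 0.239, -0.44, 0], [-0.029, -0.016, -0.003, 0.239, -0.44, 0], [-0.029, -0.016, -0.003, 0.239, -0.44, 0], [-0.029, -0.016, -0.003, 0.239, -0.44, 0], [-0.029, -0.016, -0.003, 0.239, -0.44, 0]]]}}

```text
clock: 10.1
ee_pos: [516.9, 322.8, 298.6]
eef_rot: [2.355, -0.001, 2.067]
force: [-0.2, -0.6, -3.7]
finger_gap: 0.27
gripper_force: 69.9
```

```bash
python3 - <<'E'
from h import *
a,_=shot("scene"); b,_=shot("top"); print(env.get_state()["joints"].round(3))
cv2.imwrite("pics/p3.png",np.hstack([cv2.resize(a[190:390,390:590],(400,400)),cv2.resize(b[180:360,90:270],(400,400))]))
E
```

```text
[ 0.483  0.062  1.992  0.034  0.302 -0.04 ]
```

View pics/p3.png

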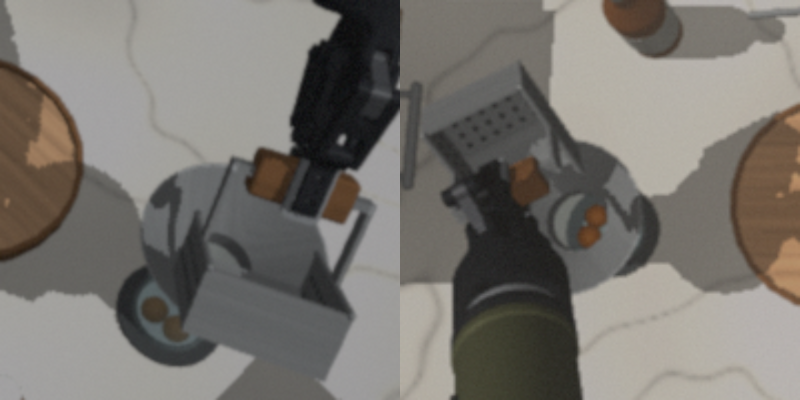

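The basket looks empty, and fruit is visible in the jar. I level the basket, then count.

>>> {"fn": "send_rows", "kwargs": {"plan": [[[0.006, 0.003, 0.005, -0.06, 0.11, 0], [0.014, 0.008, 0.012, -0.12, 0.22, 0], [0.021, 0.011, 0.015, -0.18, 0.33, 0], [0.029, 0.015, 0.018, -0.24, 0.44, 0], [0.036, 0.019, 0.021, -0.3, 0.55, 0], [0.044, 0.023, 0.025, -0.36, 0.66, 0], [0.051, 0.027, 0.025, -0.42, 0.77, 0], [0.058, 0.031, 0.025, -0.477, 0.879, 0]]]}}

```text
clock: 11.0
ee_pos: [560.6, 346.2, 317.4]
eef_rot: [2.88, -0.0, 2.066]
force: [0.5, 0.8, -2.2]
finger_gap: 0.27
gripper_force: 69.9
```

>>> {"fn": "send_rows", "kwargs": {"plan": [[[0.007, 0.004, 0.005, -0.06, 0.11, 0], [0.014, 0.008, 0.01, -0.12, 0.22, 0], [0.021, 0.011, 0.01, -0.18, 0.33, 0], [0.027, 0.0145, 0.01, -0.239, 0.44, 0], [0.027, 0.0145, 0.01, -0.239, 0.44, 0], [0.027, 0.0145, 0.01, -0.239, 0.44, 0]]]}}

```text
clock: 11.6
ee_pos: [580.5, 356.9, 323.3]
eef_rot: [3.141, 0.0, 2.066]
force: [0.3, -0.7, -2.8]
finger_gap: 0.275
gripper_force: 70.2
```

```bash
python3 - <<'E'
from h import *
a,_=shot("scene"); b,_=shot("top"); print(env.get_state()["ee_pos"],env.get_state()["eef_rot"])
cv2.imwrite("pics/p4.png",np.hstack([cv2.resize(a[190:390,390:590],(400,400),interpolation=2),cv2.resize(b[180:360,90:270],(400,400),interpolation=2)]))
E
```

```text
[579.37056653 356.38684677 324.09838417] [3.14091235e+00 1.14825964e-05 2.06644737e+00]
```

View pics/p4.png

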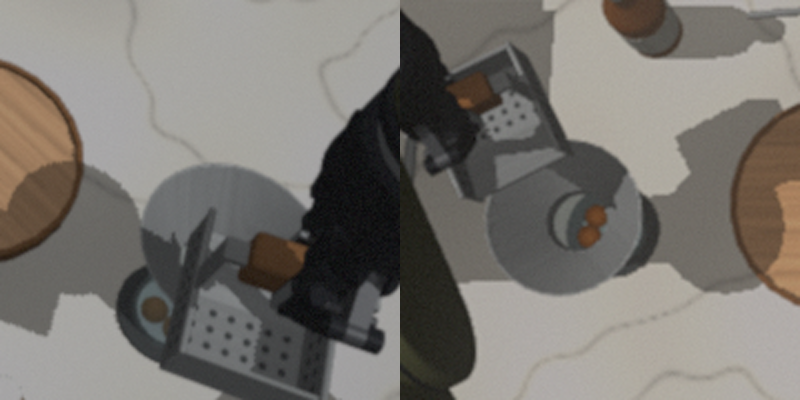

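The basket is empty and two fruits are visible in the jar through the neck. I carry the basket towards the bowl and check the jar with the view clear.

>>> {"fn": "send_rows", "kwargs": {"plan": [[[0.001, -0.01, 0, 0, 0, 0], [0.003, -0.03, 0, 0, 0, 0], [0.006, -0.06, 0, 0, 0, 0], [0.01, -0.1, 0, 0, 0, 0], [0.014, -0.14, 0, 0, 0, 0], [0.018, -0.18, 0, 0, 0, 0], [0.022, -0.22, 0, 0, 0, 0], [0.026, -0.26, 0, 0, 0, 0], [0.028, -0.29, 0, 0, 0, 0], [0.03, -0.31, 0, 0, 0, 0], [0.03, -0.32, 0, 0, 0, 0], [0.03, -0.32, 0, 0, 0, 0]]]}}

```text
clock: 12.9
ee_pos: [602.1, 115.5, 324.5]
eef_rot: [3.141, 0.0, 2.065]
force: [0.2, 0.7, -2.3]
finger_gap: 0.268
gripper_force: 70.0
```

```bash
python3 - <<'E'
from h import *
a,_=shot("scene"); b,_=shot("top"); print(env.get_state()["ee_pos"],env.get_state()["eef_rot"])
cv2.imwrite("pics/p5.png",np.hstack([cv2.resize(a[260:390,430:560],(400,400),interpolation=2),cv2.resize(b[220:340,100:220],(400,400),interpolation=2)]))
E
```

```text
[602.21282526 117.1587192  324.30209723] [ 3.14106846e+00 -6.16437862e-04  2.06662761e+00]
```

View pics/p5.png

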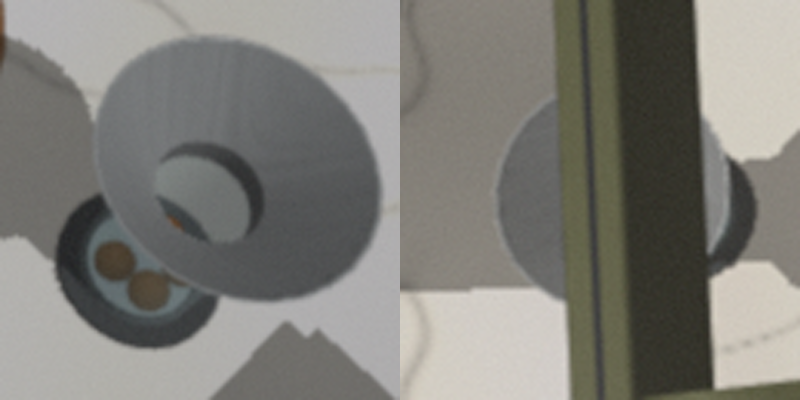

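The jar holds the fruit: two are visible through the glass, with others behind the neck, and none lie elsewhere. I carry on over the board.

>>> {"fn": "send_rows", "kwargs": {"plan": [[[0.001, -0.01, 0, 0, 0, 0], [0.002, -0.03, 0, 0, 0, 0], [0.004, -0.06, 0, 0, 0, 0], [0.006, -0.09, 0, 0, 0, 0], [0.008, -0.12, 0, 0, 0, 0], [0.01, -0.15, 0, 0, 0, 0], [0.012, -0.18, 0, 0, 0, 0], [0.014, -0.21, 0, 0, 0, 0], [0.016, -0.24, 0, 0, 0, 0], [0.018, -0.27, 0, 0, 0, 0], [0.02, -0.3, 0, 0, 0, 0], [0.022, -0.33, 0, 0, 0, 0]]]}}

```text
clock: 14.2
ee_pos: [618.7, -132.5, 324.0]
eef_rot: [-3.141, 0.0, 2.067]
force: [-1.1, -0.4, -2.3]
finger_gap: 0.273
gripper_force: 70.1
```

>>> {"fn": "send_rows", "kwargs": {"plan": [[[0.002, -0.03, 0, 0, 0, 0], [0.004, -0.06, 0, 0, 0, 0], [0.006, -0.09, 0, 0, 0, 0], [0.008, -0.115, 0, 0, 0, 0], [0.009, -0.14, 0, 0, 0, 0], [0.01, -0.16, 0, 0, 0, 0], [0.011, -0.172, 0, 0, 0, 0], [0.011, -0.18, 0, 0, 0, 0], [0.011, -0.181, -0.02, 0, 0, 0], [0.011, -0.181, -0.05, 0, 0, 0], [0.011, -0.181, -0.08, 0, 0, 0], [0.011, -0.181, -0.08, 0, 0, 0]]]}}

```text
clock: 15.4
ee_pos: [625.1, -265.0, 260.4]
eef_rot: [-3.137, -0.007, 2.067]
force: [-0.6, 0.3, -3.0]
finger_gap: 0.273
gripper_force: 69.8
```

```bash
cat > m.py <<'E'
from h import *
from scipy.optimize import least_squares
import sys
s=env.get_state(); print(s["ee_pos"].round(1),s["eef_rot"].round(4))
e=s["ee_pos"]
for n in("scene","top"):
    a,d=shot(n,sys.argv[1]+n); W=world(n,d); X,Y,Z=W.transpose(2,0,1)
    near=(d>0)&(np.hypot(X-626,Y+266)<90)
    m=near&(Z>60)&(Z<69)&(np.hypot(X-626,Y+266)>62); q=W[m][:,:2]
    r=least_squares(lambda p:np.hypot(*(q-p[:2]).T)-p[2],[626,-266,72],loss="soft_l1",f_scale=1.5); print(n,"bowl",len(q),r.x.round(1))
    b=e[2]-100
    # basket wall tops at b+45: plane fit for level
    m=near&(abs(Z-b-45)<6); w=W[m]; 
    if len(w)>10:
        A=np.c_[w[:,:2]-e[:2],np.ones(len(w))]; print("wall",len(w),cv2.minAreaRect(w[:,:2].astype(np.float32)),np.linalg.lstsq(A,w[:,2]-b,rcond=None)[0].round(3))
E
python3 m.py a
```

```text
[ 625.1 -265.   260.4] [-3.1373 -0.0068  2.0671]
scene bowl 450 [ 626.1 -266.8   71.2]
wall 427 ((624.695556640625, -265.2539367675781), (100.97325134277344, 90.64484405517578), 29.2414608001709) [-2.5000e-02 -7.0000e-03  4.5045e+01]
top bowl 250 [ 626.2 -264.5   71.3]
wall 205 ((619.9808349609375, -228.40573120117188), (53.91524887084961, 116.9136734008789), 87.04730224609375) [-2.800e-02  2.300e-02  4.489e+01]
```

View pics/ascene.png

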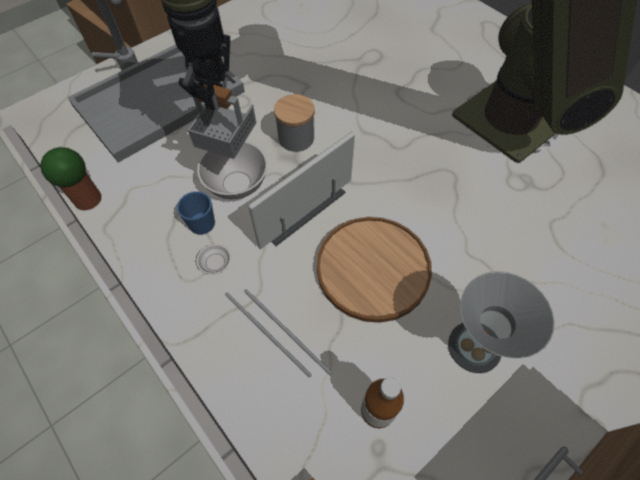

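The basket hangs level above the bowl, which has not moved, and everything else stands in place. Now the final descent.

>>> {"fn": "send_rows", "kwargs": {"plan": [[[0, 0, -0.01, 0, 0, 0], [0, 0, -0.025, 0, 0, 0], [0, 0, -0.04, 0, 0, 0], [0, 0, -0.055, 0, 0, 0], [0, 0, -0.07, 0, 0, 0], [0, 0, -0.085, 0, 0, 0], [0, 0, -0.097, 0, 0, 0], [0, 0, -0.105, 0, 0, 0], [0, 0, -0.105, 0, 0, 0], [0, 0, -0.105, 0, 0, 0], [0, 0, -0.105, 0, 0, 0], [0, 0, -0.105, 0, 0, 0]]]}}

```text
clock: 16.7
ee_pos: [627.5, -266.9, 186.2]
eef_rot: [3.141, 0.001, 2.066]
force: [-1.1, -1.2, -2.6]
finger_gap: 0.271
gripper_force: 70.1
```

```bash
python3 m.py b
```

```text
[ 627.5 -266.9  186.2] [3.1408e+00 1.2000e-03 2.0664e+00]
scene bowl 306 [ 626.2 -266.9   71.3]
wall 354 ((627.149169921875, -268.7123107910156), (101.87321472167969, 89.6594467163086), 28.685773849487305) [-2.0000e-02 -1.0000e-02  4.5213e+01]
top bowl 243 [ 625.9 -264.6   71.3]
wall 155 ((620.6741943359375, -228.596923828125), (51.42109680175781, 114.24700927734375), 87.87850952148438) [-2.2000e-02  4.4000e-02  4.2633e+01]
```

View pics/bscene.png

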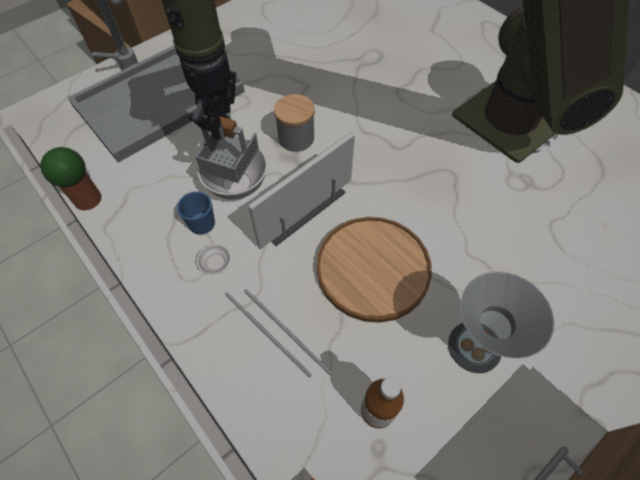

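The basket is level and within about 2 mm of the bowl's centre, with its underside about 21 mm above the rim. Nothing else has moved.

```bash
python3 -c "
from plant import env
print(env.hand_in())"
```

```text
the job is handed in; nothing more can be done
None
```

I tipped the kumquats through the funnel and handed the job in at about 17 s, still holding the empty basket level, centred and about 2 cm above the bowl's rim; I never saw all four kumquats in the jar in one view, but the basket is empty and none lie elsewhere.

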